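# Load the finish cell into the light checker

### The arm

A 7-joint arm with a two-finger parallel gripper is mounted at the origin on the work surface. World frame = base frame: x ahead of the robot, y to its left, z up, the work surface at z = 0. Lengths are in mm, angles in rad, forces in N, time in s.
With the tool pointing down it reaches from about 400 to 850 mm from the base axis. Payload 4.5 kg.
Tool frame: the origin (TCP) lies midway between the tips of the shut fingers; the grasp point (between the pads) lies robot.grip_point_offset behind it (robot.grip_point_offset is the distance from the TCP to the grasp point, in mm); z points along the fingers, y is the line along which they close (so a half turn about z gives the same grasp; the last joint's range is limited). The gripper opens to 85 mm and grips with 20 to 120 N. Pads are 22 mm wide; open, the fingers measure 114 mm over their backs; the gripper's body (76 mm by 85 mm) begins 54 mm behind the grasp point. The pads swing forward as they close: fully open they stand 13 mm farther back than shut.
Start: joints at [1.364, 0.689, -0.195, 1.565, 0.157, 0.902, -0.215], TCP at [149.078, -606.984, 231.317] pointing down, gripper open.
Joint ranges: [-3.01, 3.01], [-0.46, 2.08], [-1.47, 1.51], [0.13, 2.56], [-1, 4.14], [0.04, 2.09], [-2.66, 2.66]. Speed limits (rad/s): [2.57, 2.57, 3.14, 3.14, 3.14, 3.14, 3.14].

### API

Orientations are given as a rotation vector (axis times angle).
In Python, from plant import robot gives the robot as it stands. The module is installed in compiled form; this text tells all that it offers.
- The arm moves only by the shell command python3 -m inch 'ROWS' [OPENING] [FORCE]. ROWS is JSON, a list that holds one entry, the list of rows, each a list of 4 numbers: the shift along the tool's x, y, z in cm, then the turn about the tool's z in rad. In form: [[[x, y, z, twist], ...]]. A call has 1 to 12 rows; each row is the pose to reach, as a shift and turn from the pose commanded when the call began, along the tool's axes at that moment; what a row does not reach only later rows make up. A row lasts 1/10 s, in which the tool goes at most 50 mm and 8.59 degrees, less where a joint would pass 70% of its speed; a pose out of reach is approached as far as the arm can. A call with a gripper value outside its range is refused whole. OPENING is the closure, from 0 (fully open) to 1 (shut), set as the call begins (- or left out, the last holds). The fingers move at their own pace and stop on an object; FORCE is the grip in N (left out, the last holds). Time passes only in rows, so rows that repeat a pose let the fingers close. It gives the time, the measured TCP pose, the force, the opening and the grip force at its end, in the units of the state.
- robot.read_state(): the state, without advancing time (a new reading comes with each control period).
- robot.capture(name): name is "side" or "top"; returns (picture, depth): 480x640x3 uint8, red, green, blue; 480x640 float32, mm along the optical axis (not along the pixel's ray), 0 where there is no reading.
- robot.get_calibration(name): a dict with "fx", "fy", "cx", "cy" (pixels), "xyz" and "orientation" of the camera in the world. Camera axes: x right, y down, z forward; pixel columns grow to the right and rows downward; lengths in mm; the calibration is good to about 2 mm. A picture is of the moment at which its call begins. get_calibration takes no time and is no camera call.
- robot.sign_off(): hands the job in; it is judged then, once.
Trained networks look in the newest picture that a camera, given by its name, has taken for a name from the list of things; names that differ only in an ending like _2 or _b are one class to them, and where a whole thing is asked for, a point or a joint stands for the part that bears it (a point fixed in the world has none). Each returns a list of dicts, best first, with "conf" (0 to 1); they miss things now and then, are a little off and sometimes report something else, mostly with a low value. They report only what shows in the picture. A call takes as long as a camera call.
- robot.look_for(label, camera): "pixel" ([column, row] in pixels, amid what is visible of it).
- robot.pinpoint(label, camera): "pixel" ([column, row] in pixels: a listed point, or the origin of a listed thing).
The state is a dict: "t": time; "joint_positions": joint angles; "joint_vel": joint speeds; "joint_torque": joint torques, N m; "ee_pos": TCP position; "orientation": TCP orientation; "wrist_force": force on the tool from outside, world axes, zero at the start; "wrist_torque": the same for the moment, N m; "width": finger opening in mm; "grip_force": force on a finger pad.
Only numpy, scipy, OpenCV 4.12 (cv2) and the standard library are available. Lean on these libraries where they do the work, as an engineer would, in place of code of your own. Each camera call takes 0.05 s, during which the arm holds its last target. There are 200 camera calls.

### The job

Slide the red dust gate along its T-slot to the open end, lift it out and leave it in the small foil tray beside the checker. Then take the sealed green finish cell and set it gently, fully home, in the orange nest on the sloping deck, with its two clear faces towards the lamp and the sensor; let go and leave the other things on the bench undisturbed.

Things in the scene. Friction and masses are not known exactly. Their poses are not given: they have to be found in the camera images.
- checker: grey base of the finish checker, fixed on the bench, 150 (x) x 190 (y) mm footprint. Origin: centre of its underside on the bench; z up; its -x side, the low side of the slope, looks roughly to the robot's left and its +y side away from the robot.
- deck: sloping blue deck plate of the checker, 150 x 190 x 10 mm. Origin: centre of its upper face, 75 mm above the bench. Its z is the deck's outward normal, leaning 30 degrees from vertical towards the checker's -x side; x runs up the slope; y along the deck, level.
- light_path (a point): on the light path, midway between lamp and sensor, 26 mm above the deck; axes as the deck's. The path runs along deck y from a black lamp pod with yellow lens (deck y +43 to +73 mm) to a black sensor pod (-43 to -73 mm); pods 37 mm high, 34 mm wide.
- nest_middle (a point): rim height (38 mm above the deck) at the middle of the orange nest's travel; deck axes. Nest: slick plastic, 46 x 46 mm, square well 28 x 28 mm in it, floor 32 mm below the rim, 45 deg lead-ins widen the top 3 mm to 34 x 34 mm. At deck x = 0, square to it, but a stiff carriage (30 N) standing anywhere within 16 mm either way along deck y: NOT reported, feel for it or look
- slot_start (a point): on the T-slot's floor (the deck), on its centre line 45 mm down the slope, at deck y = 0; deck axes. Aluminium rail along deck y, 38.5 mm wide, 11.5 mm high, 28.5 mm wide inside; lips 4 mm thick, undersides 7.5 mm above the deck, 13 mm apart, from deck y = -85 to +30 mm. The -y end is walled; the +y (lamp side) end is open.
- slot_open (a point): on the slot's floor at its open end, deck y = +66 mm; deck axes. There are no lips beyond deck y = +30 mm, so the gate lifts out along deck z when its origin is past +53 mm; rail side walls (11.5 mm high) run on to +85 mm.
- gate: red dust gate, 120-195 g: slick white plastic T foot 26 (x) x 44 (y) x 6 mm in the slot, stem 10 x 26 mm up to 44 mm, thin flap at 44 to 47 mm height from x = -10 to +70 mm, 48 mm wide, over the nest; slides lightly, may lean 3 degrees downhill. Origin: centre of the foot's underside; axes as the deck's while in the slot. Can stand on its foot.
- gate_fin (a point): middle of the gate's grip fin, 73 mm above the foot's underside; axes as the gate's. The fin is 30 mm wide in x, 12 mm thick in y, from 47 to 93 mm height.
- tray: open aluminium foil tray, fixed, 170 (x) x 150 (y) mm, walls 3 mm thick and 18 mm high, floor 3 mm thick. Origin: centre of its underside; z up.
- cell: sealed square cell, 26 x 26 x 80 mm, 64-104 g, standing upright on a 5 mm thick fixed cork coaster 90 mm across. Lower 58 mm green glass, upper 22 mm black cap of the same width with a thin white mark along the cell's y. Origin: centre of its underside; z to the cap. CLEAR (green) faces at its +y and -y; white frosted faces at +x and -x. Either clear face may face the lamp.
- cell_window (a point): centre of the cell's clear window, on the cell's axis, 20 mm above its underside; on the light path when the cell is home
- gouge: bystander: carving gouge lying on the bench, 220 mm long, pale wooden handle about 30 mm thick; origin at mid length
- hone: bystander: reddish sharpening stone lying on the bench, 150 x 50 x 25 mm, long side along its x; origin at the centre of its underside
- waxjar: bystander: wax jar with brass lid, 60 mm across, 60 mm high; origin at the centre of its underside
- carving: bystander: half-carved head in pale wood with a bark cap, about 85 x 85 x 125 mm; origin at the centre of its underside
- mallet: bystander: wooden mallet lying on the bench, 260 mm long; origin at mid length
- knife: bystander: slim carving tool with dark wooden handle lying on the bench, 180 mm long; origin at mid length

How it is judged:
By the outcome, as a careful person would: the job done as asked, in the order asked, and still so for the second after the job is handed in, with the robot touching nothing.
It also fails if it takes over 64 s, if anything falls off the work surface, if the arm or the gripper's body presses on something with over 40 N, if the wrist force passes 120 N, or if a joint passes its speed limit or range.

## Working session

There is one attempt and no reset: what is moved stays moved. The work goes in short steps, Python scripts to look and compute and a shell command to move; the robot and the scene stay as the last step left them, time stands still between calls to the robot, and variables do not carry over. Pictures are saved under pics/ and viewed, at most 10 in all, crops included, and the job is handed in when it is done.

```bash
mkdir -p pics; cat > h.py <<'E'
import numpy as np, cv2
from scipy.spatial.transform import Rotation as R
from plant import robot
def cal(n):
    c=robot.get_calibration(n); o=np.array(c["orientation"],float)
    M=R.from_rotvec(o).as_matrix() if o.size==3 else o.reshape(3,3)
    return c,M,np.array(c["xyz"],float)
def world(n,px,d):
    c,M,t=cal(n); u,v=px
    return M@(np.array([(u-c["cx"])/c["fx"],(v-c["cy"])/c["fy"],1])*d)+t
def onplane(n,px,p0,nrm):
    c,M,t=cal(n); r=world(n,px,1)-t
    return t+r*(np.dot(nrm,np.array(p0)-t)/np.dot(nrm,r))
def proj(n,p):
    c,M,t=cal(n); q=M.T@(np.array(p)-t); return [c["fx"]*q[0]/q[2]+c["cx"],c["fy"]*q[1]/q[2]+c["cy"]]
def cloud(n,dep):
    c,M,t=cal(n); v,u=np.mgrid[:480,:640]
    P=np.stack([(u-c["cx"])/c["fx"],(v-c["cy"])/c["fy"],np.ones_like(u)],-1)*dep[...,None]
    return P@M.T+t
E
python3 - <<'E'
from h import *
np.set_printoptions(precision=1,suppress=True)
s=robot.read_state(); print({k:np.round(v,3) for k,v in s.items()}, robot.grip_point_offset)
for n in ("side","top"):
    p,d=robot.capture(n); cv2.imwrite(f"pics/{n}0.png",p[...,::-1]); np.save(n+"0.npy",d)
    c,M,t=cal(n); print(n,c)
    for l in ["checker","deck","light_path","slot_start","slot_open","gate","gate_fin","tray","cell","cell_window","nest_middle"]:
        r=robot.pinpoint(l,n)[:2]
        for q in r:
            u,v=np.clip(np.round(q["pixel"]).astype(int),0,[639,479]); print(n,l,q["pixel"],round(q["conf"],2),world(n,q["pixel"],d[v,u]))
E
```

```text
{'t': np.float64(0.0), 'joint_positions': array([ 1.4,  0.7, -0.2,  1.6,  0.2,  0.9, -0.2]), 'joint_vel': array([ 0., -0., -0.,  0.,  0., -0., -0.]), 'joint_torque': array([ -0. , -54. ,  -1.3, -15.9,   0. ,   0. ,  -0. ]), 'ee_pos': array([ 148.8, -606.3,  230.5]), 'orientation': array([-3.1, -0.4,  0. ]), 'wrist_force': array([ 0.4, -0.3, -0.5]), 'wrist_torque': array([-0. , -0.1,  0. ]), 'grip_force': np.float64(0.0), 'width': np.float64(85.254)} 18.700000000000003
side {'fx': 583.2648609257179, 'fy': 583.2648609257179, 'cx': 317.285823749661, 'cy': 245.055387301808, 'xyz': array([ 429.2, -858.3, 1111.8]), 'orientation': array([-2.4,  0.2, -0.1])}
side checker [321.0, 264.5] 0.62 [560.2 -53.9 115.1]
side deck [324.7, 274.9] 0.72 [566.1 -68.4  95. ]
side light_path [325.0, 262.9] 0.61 [569.3 -53.  117.8]
side slot_start [320.3, 266.4] 0.78 [558.1 -56.8 112.4]
side slot_open [348.1, 261.9] 0.86 [623.1 -46.  102.1]
side gate [319.2, 266.9] 0.9 [555.8 -55.9 110. ]
side gate_fin [314.4, 239.1] 0.62 [556.8  17.3 121.3]
side tray [286.1, 197.2] 0.76 [519.9 285.8   2.8]
side tray [326.6, 
[... 705 characters left out ...]
4.5  24.7]
top light_path [346.5, 241.6] 0.68 [567.3 -36.6 124.7]
top slot_start [332.5, 246.0] 0.82 [560.9  -2.7 102.3]
top slot_open [331.8, 224.0] 0.66 [629.6  -3.2  47. ]
top gate [338.8, 246.5] 0.65 [556.7 -17.7 117.3]
top gate_fin [318.0, 246.1] 0.82 [554.8  33.4 136.3]
top tray [225.2, 271.4] 0.83 [515.1 280.4  -1.7]
top tray [354.1, 243.3] 0.51 [566.3 -56.3 106.4]
top cell [435.7, 285.9] 0.56 [ 460.3 -258.8   83.1]
top cell [319.1, 247.2] 0.45 [551.8  30.7 137.5]
top cell_window [351.6, 240.7] 0.73 [569.9 -49.3 122.2]
top cell_window [436.6, 285.6] 0.5 [ 460.5 -260.2   87.1]
top nest_middle [342.7, 243.6] 0.9 [562.5 -27.2 124.3]
top nest_middle [333.7, 246.5] 0.37 [558.7  -5.5 107.1]
```

```bash
python3 - <<'E'
import cv2
a=cv2.imread("pics/side0.png")[60:460,100:560]; b=cv2.imread("pics/top0.png")[150:350,180:480]
cv2.imwrite("pics/a.png",cv2.resize(a,(690,600),interpolation=2)); cv2.imwrite("pics/b.png",cv2.resize(b,(800,533),interpolation=2))
E
```

```text
(no output)
```

View pics/a.png

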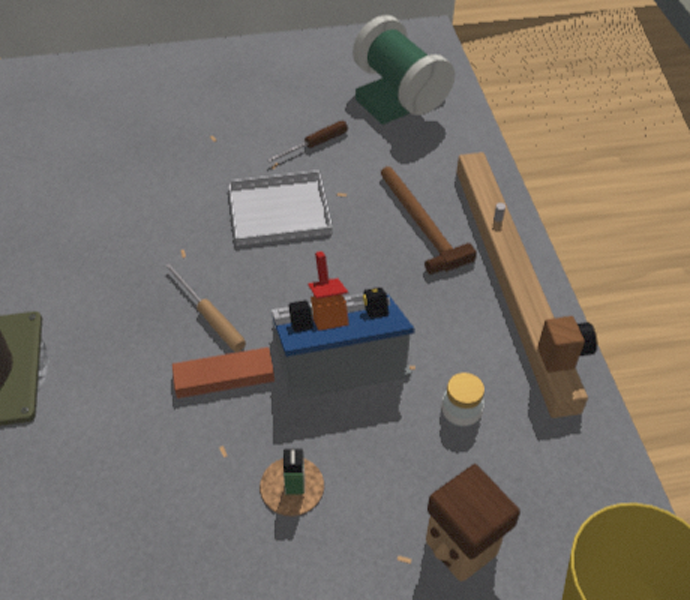

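View pics/b.png

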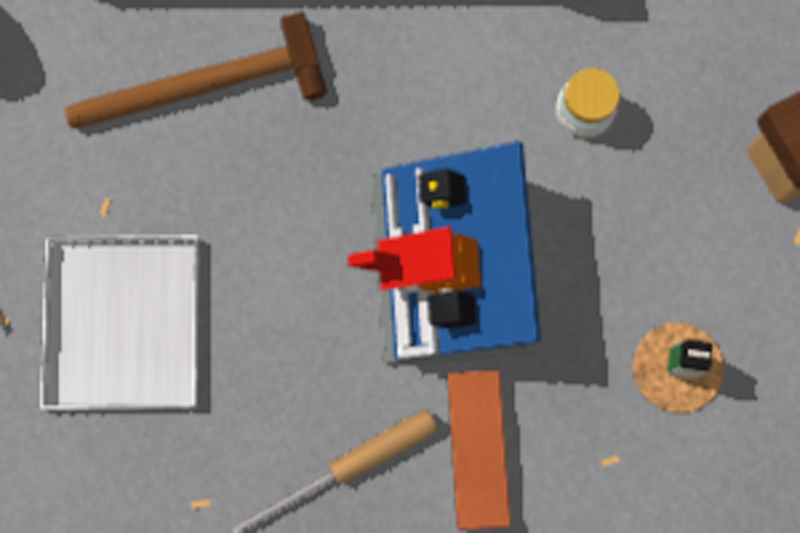

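The top view shows the deck's low side facing the tray (+y) and the lamp at the far end (+x). The cell is on the coaster at about (690,355), and the tray is at (120,325). Next I'll fit the frames from depth.

```bash
cat > fit.py <<'E'
from h import *
np.set_printoptions(precision=2,suppress=True)
def fit(n,p,d):
    P=cloud(n,d); hsv=cv2.cvtColor(p,cv2.COLOR_RGB2HSV); H,S,V=cv2.split(hsv)
    ok=d>0
    blue=ok&(H>100)&(H<125)&(S>120)&(V>40)&(P[...,2]>20)&(P[...,2]<140)
    q=P[blue]; c=np.median(q,0)
    for _ in range(4):
        U,s,Vt=np.linalg.svd(q-q.mean(0),full_matrices=False); nn=Vt[2]*np.sign(Vt[2][2]); m=q.mean(0)
        r=(P[blue]-m)@nn; q=P[blue][abs(r)<3]
    # in-plane axes
    y=np.cross(nn,[0,1,0.]) ; 
    return blue,q,m,nn,P,H,S,V
if __name__=="__main__":
    for n in ("side","top"):
        p=cv2.imread(f"pics/{n}0.png")[...,::-1].copy(); d=np.load(n+"0.npy")
        blue,q,m,nn,P,H,S,V=fit(n,p,d)
        ey=np.cross([0,0,1.],nn); ey/=np.linalg.norm(ey); ey*=np.sign(ey[0]); ex=np.cross(ey,nn)
        uv=np.stack([(q-m)@ex,(q-m)@ey],1).astype(np.float32)
        (cx,cy),wh,a=cv2.minAreaRect(uv); o=m+cx*ex+cy*ey
        print(n,len(q),"n",nn,"tilt",np.degrees(np.arccos(nn[2])),"origin",o,"wh",wh,"ang",a,"ey",ey,"ex",ex,"yaw",np.degrees(np.arctan2(ey[1],ey[0])))
        print(" pct", np.percentile(uv,[.5,99.5],axis=0).ravel())
        for name,mask in {"red":((H<6)|(H>174))&(S>200)&(V>120),"orange":(H>6)&(H<16)&(S>200),"green":(H>40)&(H<90)&(S>60)}.items():
            mm=mask&(d>0)&(P[...,2]>30)&(P[...,2]<230)&(P[...,1]<200)&(P[...,1]>-420)&(P[...,0]>350)&(P[...,0]<700)
            w=P[mm]; l=np.stack([(w-o)@ex,(w-o)@ey,(w-o)@nn],1)
            if len(w)>5: print(name,len(w),"deck pct",np.percentile(l,[2,50,98],axis=0).ravel(),"world",np.percentile(w,[2,98],axis=0).ravel())
        # cell top
        mm=(P[...,2]>70)&(P[...,2]<95)&(abs(P[...,0]-470)<50)&(abs(P[...,1]+275)<50)&(d>0)
        w=P[mm]; 
        if len(w)>4:
            print("celltop",len(w),np.median(w[:,2]),w.min(0),w.max(0),cv2.minAreaRect(w[:,:2].astype(np.float32)))
            wh=mm&(V>150)&(S<60); print("mark",len(P[wh]),cv2.minAreaRect(P[wh][:,:2].astype(np.float32)) if wh.sum()>3 else 0)
E
python3 fit.py
```

```text
side 1226 n [-0.03  0.49  0.87] tilt 29.711288909817533 origin [572.95 -55.47  77.88] wh (189.2955322265625, 146.56683349609375) ang 89.8609619140625 ey [ 1.    0.06 -0.  ] ex [ 0.05 -0.87  0.5 ] yaw 3.4520773864930883
 pct [-74.71 -94.49  38.55  92.77]
green 122 deck pct [   7.96 -128.27 -150.73  180.86 -117.16 -133.39  192.25   44.45   29.33] world [ 458.26 -289.84   32.01  617.09  -48.94  108.1 ]
celltop 190 83.93511671025374 [ 457.41 -289.15   70.04] [ 484.58 -260.59   91.21] ((471.1091003417969, -275.4481506347656), (28.398601531982422, 24.31623077392578), 81.20040130615234)
mark 15 ((470.6951904296875, -271.9742431640625), (16.88943099975586, 2.100447177886963), 82.4759521484375)
top 1646 n [-0.03  0.5   0.87] tilt 29.93656369207081 origin [570.3  -50.    76.11] wh (188.50965881347656, 152.25587463378906) ang 89.72759246826172 ey [ 1.    0.06 -0.  ] ex [ 0.05 -0.86  0.5 ] yaw 3.615738251021976
 pct [-100.6   -96.75   48.43   90.58]
red 470 deck pct [-58.29 -32.04  42.98 -14.08  -9.99  50.3   19.73  11.57  94.97] world [535.6  -42.32  90.81 579.46  45.56 135.42]
orange 196 deck pct [-19.52 -35.9    1.48  20.37 -22.22  28.17  23.37   4.79  40.96] world [533.08 -67.86  84.85 575.69 -20.51 121.86]
green 33 deck pct [ 154.82 -123.55 -138.58  166.09 -114.49 -120.93  174.61 -102.79 -102.77] world [ 459.74 -261.94   33.27  480.7  -258.34   73.85]
celltop 124 84.42685980302281 [ 455.22 -286.23   70.8 ] [ 483.62 -258.31   90.73] ((469.2476806640625, -272.4961853027344), (26.97906494140625, 25.471006393432617), 81.5027847290039)
mark 17 ((468.7458801269531, -273.5911865234375), (17.797767639160156, 4.664750099182129), 78.40865325927734)
```

```bash
cat > geo.py <<'E'
from h import *
np.set_printoptions(precision=2,suppress=True)
yaw=np.radians(3.5); t30=np.radians(30)
ey=np.array([np.cos(yaw),np.sin(yaw),0]); low=np.array([-np.sin(yaw),np.cos(yaw),0])
nn=np.cos(t30)*np.array([0,0,1.])+np.sin(t30)*low; ex=np.cross(ey,nn)
O=np.array([571.5,-52.5,75.])
def D(x,y,z): return O+x*ex+y*ey+z*nn
def L(w): w=np.asarray(w)-O; return np.stack([w@ex,w@ey,w@nn],-1)
def move(tcp,closeaxis,s=None):
    s=s or robot.read_state(); Rt=R.from_rotvec(s["orientation"]).as_matrix()
    sh=Rt.T@(np.array(tcp)-s["ee_pos"])/10; c=Rt.T@np.array(closeaxis)
    a=np.arctan2(-c[0],c[1]); a=(a+np.pi/2)%np.pi-np.pi/2   # rotate tool y onto axis
    print("shift cm",sh,"twist",a,"q7",s["joint_positions"][6])
E
python3 - <<'E'
from geo import *
s=robot.read_state(); print(R.from_rotvec(s["orientation"]).as_matrix())
for n in ("side","top"):
    p=cv2.imread(f"pics/{n}0.png")[...,::-1].copy(); d=np.load(n+"0.npy"); P=cloud(n,d)
    H,S,V=cv2.split(cv2.cvtColor(p,cv2.COLOR_RGB2HSV))
    m=((H<8)|(H>172))&(S>150)&(V>90)&(d>0)&(abs(P[...,0]-560)<60)&(abs(P[...,1])<90)&(P[...,2]>60)
    l=L(P[m]); print(n,len(l))
    for a,b in((40,52),(55,70),(70,85),(85,100)):
        k=l[(l[:,2]>a)&(l[:,2]<b)]
        if len(k)>2: print(a,len(k),k.min(0),k.max(0),k.mean(0))
    c=D(-45,-8,76); print("grip",c); 
tcp=D(-45,-9,77)-[0,0,18.7]; print(tcp); move(tcp+[0,0,100],ey)
E
```

```text
[[ 0.97  0.24 -0.  ]
 [ 0.24 -0.97 -0.  ]
 [-0.    0.   -1.  ]]
side 287
40 148 [-58.21 -32.12  47.31] [19.63 14.94 51.99] [-21.19  -8.84  50.2 ]
55 26 [-45.28 -13.61  55.4 ] [-33.07  -4.9   69.37] [-36.95  -9.75  62.05]
70 24 [-45.77 -13.47  70.12] [-30.13  -4.19  84.17] [-38.09  -8.36  76.89]
85 31 [-63.84 -13.37  85.1 ] [-32.41  -3.8   96.22] [-44.97  -8.93  91.9 ]
grip [558.82  23.84 118.32]
top 594
40 241 [-62.53 -33.84  40.17] [17.81 13.84 51.98] [-25.57 -10.48  49.47]
55 104 [-60.78 -34.09  55.02] [20.4  11.49 69.31] [ -9.2  -13.24  57.87]
70 29 [-63.09 -16.4   70.22] [-35.32  -4.34  84.9 ] [-43.41 -12.33  77.84]
85 54 [-66.77 -16.27  86.98] [-36.08  -5.14  99.61] [-50.52 -11.26  94.58]
grip [558.82  23.84 118.32]
[557.79  24.28 100.48]
shift cm [ 54.75 -51.55   3.08] twist -1.3910583667384047 q7 -0.21512051159486795
```

```bash
python3 -m inch '[[[20,-19,0,-0.6],[54,-51,0,-1.39],[54,-51,0,-1.39],[54,-51,0,-1.39],[54,-51,0,-1.39],[54,-51,0,-1.39],[54,-51,0,-1.39],[54,-51,0,-1.39],[54,-51,0,-1.39],[54,-51,0,-1.39],[54,-51,0,-1.39],[54,-51,0,-1.39]]]' 0 20
python3 - <<'E'
from geo import *
s=robot.read_state(); print(s["ee_pos"],s["t"]); move(D(-46,-9,78)-[0,0,18.7]+[0,0,60],ey)
E
```

```text
t: 2.4
ee_pos: [475.4, -101.2, 231.5]
orientation: [2.154, 2.286, 0.0]
wrist_force: [1.9, -0.3, -1.0]
width: 85.4
grip_force: 0.0
[ 475.41 -101.24  231.49] 2.4
shift cm [12.18  8.97  7.06] twist -0.0014206559782963257 q7 -0.2702318173808959
```

```bash
python3 -m inch '[[[6,4.5,0,0],[12.2,9,0,0],[12.2,9,0,0],[12.2,9,0,0],[12.2,9,4,0],[12.2,9,7,0],[12.2,9,7,0],[12.2,9,7,0]]]' 0 20
python3 - <<'E'
from geo import *
s=robot.read_state(); print(s["ee_pos"],s["t"]); move(D(-46,-9,78)-[0,0,18.7],ey)
print(L(s["ee_pos"]))
for n in ("side","top"):
    p,d=robot.capture(n); cv2.imwrite(f"pics/{n}1.png",p[...,::-1])
a=cv2.resize(cv2.imread("pics/side1.png")[180:330,240:400],(640,600),interpolation=2); cv2.imwrite("pics/c.png",a)
E
```

```text
t: 3.2
ee_pos: [556.9, 24.1, 161.6]
orientation: [-2.154, -2.287, 0.001]
wrist_force: [0.9, -0.8, 0.5]
width: 85.2
grip_force: 0.0
[556.93  24.09 161.64] 3.2
shift cm [0.15 0.09 6.08] twist -0.0013272727410118534 q7 -0.535330748789528
[-23.66  -9.86 113.7 ]
```

View pics/c.png

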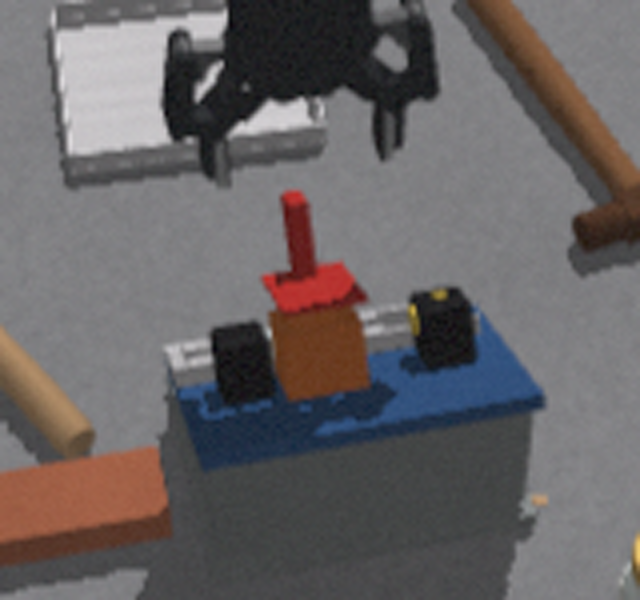

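```bash
python3 -m inch '[[[0.1,0,3,0],[0.1,0.1,6,0],[0.1,0.1,6,0],[0.1,0.1,6,0]]]' 0 30; python3 -m inch '[[[0,0,0,0],[0,0,0,0],[0,0,0,0],[0,0,0,0],[0,0,0,0],[0,0,0,0],[0,0,0,0]]]' 1 30
```

```text
t: 3.7
ee_pos: [558.6, 25.5, 102.6]
orientation: [2.153, 2.286, 0.002]
wrist_force: [-0.0, 0.5, 0.2]
width: 85.2
grip_force: 0.0
t: 4.4
ee_pos: [557.6, 25.2, 101.4]
orientation: [-2.154, -2.287, 0.001]
wrist_force: [-1.8, 0.4, 2.1]
width: 11.8
grip_force: 35.3
```

```bash
python3 -m inch '[[[0,0.5,0,0],[0,1.2,0,0],[0,2,0,0],[0,3,0,0],[0,3,0,0]]]'; python3 -m inch '[[[0,1,0,0],[0,2,0,0],[0,3,0,0],[0,4,0,0],[0,4.6,0,0],[0,4.6,0,0],[0,4.6,0,0]]]'
```

```text
t: 4.9
ee_pos: [590.7, 27.1, 101.4]
orientation: [2.153, 2.284, 0.005]
wrist_force: [2.4, -1.5, 1.4]
width: 11.5
grip_force: 35.2
t: 5.6
ee_pos: [634.8, 29.7, 101.4]
orientation: [2.153, 2.286, 0.003]
wrist_force: [1.6, -1.5, 1.6]
width: 11.6
grip_force: 35.1
```

```bash
python3 -m inch '[[[0.25,0,-0.43,0],[0.5,0,-0.87,0],[1,0,-1.73,0],[1.75,0,-3.03,0],[2.5,0,-4.33,0],[3.5,0,-6.06,0],[3.5,0,-6.06,0]]]'; python3 - <<'E'
from geo import *
s=robot.read_state(); print(s["ee_pos"],s["t"]); move([517,329,100],ey)
for n in ("side","top"):
    p,d=robot.capture(n); cv2.imwrite(f"pics/{n}2.png",p[...,::-1]); np.save(n+"2.npy",d)
    print(n,[(x["pixel"],x["conf"]) for x in robot.pinpoint("tray",n)[:2]])
    P=cloud(n,d); H,S,V=cv2.split(cv2.cvtColor(p,cv2.COLOR_RGB2HSV))
    m=(d>0)&(P[...,2]>12)&(P[...,2]<25)&(abs(P[...,0]-517)<120)&(abs(P[...,1]-283)<100)
    print("rim",cv2.minAreaRect(P[m][:,:2].astype(np.float32)))
a=cv2.resize(cv2.imread("pics/side2.png")[180:330,240:400],(640,600),interpolation=2); cv2.imwrite("pics/d.png",a)
E
```

```text
t: 6.3
ee_pos: [633.3, 69.2, 165.5]
orientation: [2.149, 2.29, 0.011]
wrist_force: [-0.0, 0.6, -0.6]
width: 11.4
grip_force: 34.7
[633.32  69.17 165.5 ] 6.3
shift cm [ 26.64 -10.     6.59] twist 0.0023902716996879736 q7 -0.516963265827865
side [([284.3, 198.3], 0.88)]
rim ((518.61474609375, 277.6461486816406), (159.09902954101562, 170.1499481201172), 89.87184143066406)
top [([225.6, 271.0], 0.96)]
rim ((516.9660034179688, 279.27667236328125), (151.4215087890625, 170.82240295410156), 89.96234893798828)
```

View pics/d.png

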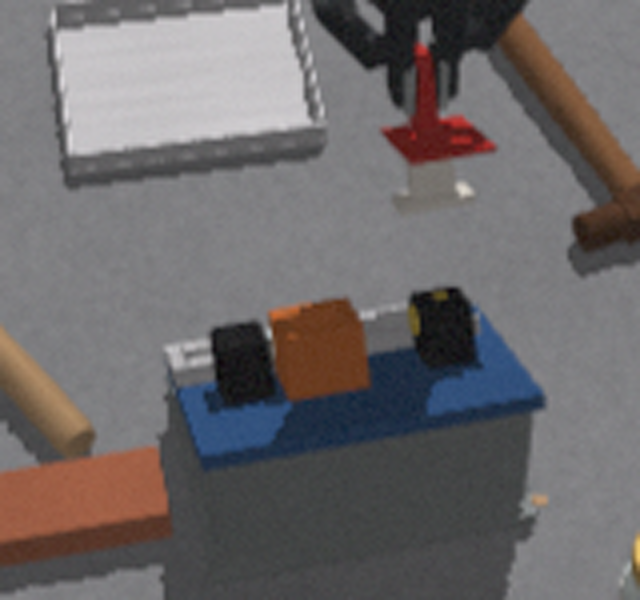

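The gate is lifted out. It hangs at about (435,150) in the crop, and the nest is exposed at (320,350).

```bash
python3 -m inch '[[[4,-1.5,0,0],[8,-3,0,0],[13,-5,0,0],[18,-7,1,0],[23,-9,2,0],[26.2,-10,4,0],[26.2,-10,6,0],[26.2,-10,8,0],[26.2,-10,9,0],[26.2,-10,9.5,0],[26.2,-10,9.5,0]]]'; python3 - <<'E'
from geo import *
s=robot.read_state(); print(s["ee_pos"],s["t"])
for n in ("side",):
    p,d=robot.capture(n); cv2.imwrite(f"pics/{n}3.png",p[...,::-1])
a=cv2.resize(cv2.imread("pics/side3.png")[140:260,220:380],(800,600),interpolation=2); cv2.imwrite("pics/e.png",a)
E
```

```text
t: 7.6
ee_pos: [516.3, 319.6, 66.3]
orientation: [2.155, 2.286, -0.002]
wrist_force: [0.4, 0.1, -0.8]
width: 11.6
grip_force: 34.7
[516.25 319.57  66.34] 7.6
```

View pics/e.png

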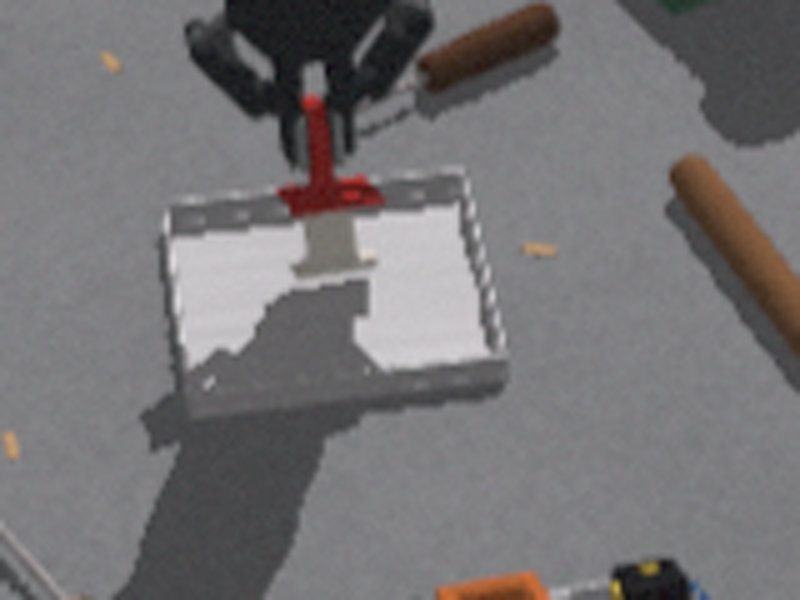

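```bash
python3 -m inch '[[[0,0,0.4,0],[0,0,0.8,0],[0,0,0.9,0],[-0.3,0,0.9,0],[-0.7,0,0.85,0],[-1.2,0,0.75,0],[-1.7,0,0.65,0],[-2,0,0.6,0],[-2,0,0.6,0]]]' 1 20
```

```text
t: 8.55
ee_pos: [517.4, 299.2, 60.7]
orientation: [2.155, 2.285, -0.002]
wrist_force: [0.1, 0.0, -1.2]
width: 11.7
grip_force: 34.8
```

```bash
python3 -m inch '[[[-0.5,0,0,0],[-1,0,-0.05,0],[-1.5,0,-0.05,0],[-2.1,0,0,0],[-2.1,0,0,0]]]'; python3 - <<'E'
from geo import *
s=robot.read_state(); print(s["ee_pos"],s["t"])
for n in ("side","top"):
    p,d=robot.capture(n); cv2.imwrite(f"pics/{n}4.png",p[...,::-1]); np.save(n+"4.npy",d)
a=cv2.resize(cv2.imread("pics/side4.png")[140:260,220:380],(800,600),interpolation=2); cv2.imwrite("pics/f.png",a)
E
```

```text
t: 9.05
ee_pos: [518.7, 277.6, 60.7]
orientation: [2.155, 2.285, -0.002]
wrist_force: [0.6, 0.4, -1.0]
width: 11.6
grip_force: 34.8
[518.75 277.64  60.65] 9.05
```

View pics/f.png

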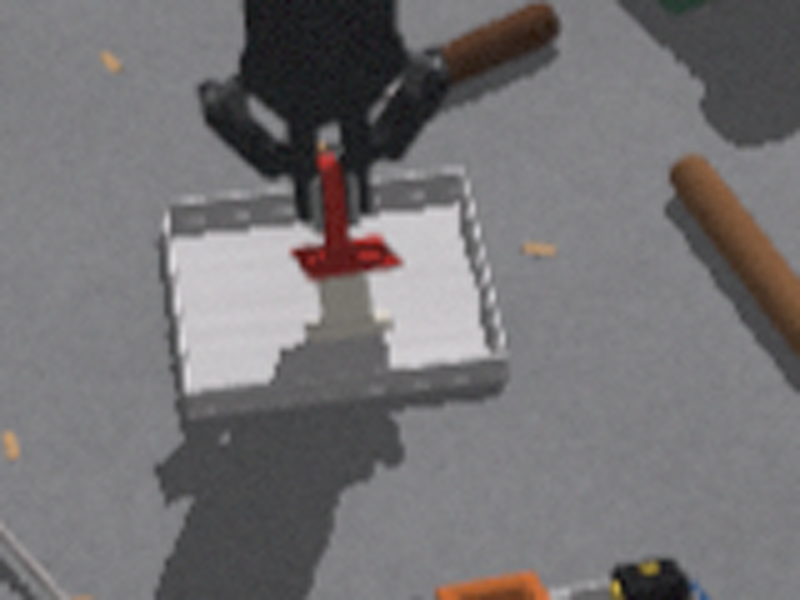

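The gate never touched the tray and is still tilted in the grip. I'll move back and lower until I feel contact.

```bash
python3 -m inch '[[[1.5,0,-0.2,0],[3,0,-0.2,0],[4.2,0,0,0],[4.2,0,0,0],[4.2,0,0.3,0],[4.2,0,0.3,0]]]' 0.95 20;  python3 -m inch '[[[0,0,0.2,0],[0,0,0.3,0],[0,0,0.3,0]]]';python3 -m inch '[[[0,0,0.2,0],[0,0,0.3,0],[0,0,0.3,0]]]'
```

```text
t: 9.75
ee_pos: [516.0, 322.5, 58.7]
orientation: [-2.153, -2.287, -0.003]
wrist_force: [-1.3, 2.5, 6.3]
width: 11.3
grip_force: 35.7
t: 10.05
ee_pos: [516.0, 324.1, 57.7]
orientation: [-2.152, -2.287, -0.007]
wrist_force: [-4.0, 1.6, 17.7]
width: 11.7
grip_force: 37.7
t: 10.35
ee_pos: [516.3, 326.5, 55.8]
orientation: [-2.15, -2.286, -0.013]
wrist_force: [-5.3, 4.7, 22.6]
width: 11.5
grip_force: 38.6
```

```bash
python3 -m inch '[[[-0.3,0,0,0],[-0.6,0,-0.1,0],[-1,0,-0.2,0],[-1.4,0,-0.3,0]]]'; python3 -m inch '[[[-0.3,0,0,0],[-0.6,0,-0.1,0],[-1,0,-0.15,0],[-1.4,0,-0.2,0]]]';  python3 - <<'E'
from geo import *
s=robot.read_state(); print(s["ee_pos"],s["t"],s["wrist_torque"])
p,d=robot.capture("top"); P=cloud("top",d); H,S,V=cv2.split(cv2.cvtColor(p,cv2.COLOR_RGB2HSV))
p,d=robot.capture("side"); cv2.imwrite("pics/side5.png",p[...,::-1]);P=cloud("side",d); H,S,V=cv2.split(cv2.cvtColor(p,cv2.COLOR_RGB2HSV))
m=((H<8)|(H>172))&(S>150)&(V>90)&(d>0)&(abs(P[...,0]-517)<60)&(abs(P[...,1]-290)<110)
w=P[m]; 
# plane of flap: lower half points
f=w[w[:,2]<62]; c=np.linalg.svd(f-f.mean(0))[2][2]; print(len(w),len(f),c,f.min(0),f.max(0))
E
```

```text
t: 10.75
ee_pos: [518.0, 308.4, 56.2]
orientation: [2.154, 2.287, 0.006]
wrist_force: [1.4, 1.3, 2.4]
width: 11.6
grip_force: 35.8
t: 11.15
ee_pos: [517.4, 291.9, 56.3]
orientation: [2.154, 2.286, -0.003]
wrist_force: [0.1, -0.3, -1.1]
width: 11.8
grip_force: 35.4
[517.41 291.95  56.3 ] 11.15 [0.02 0.01 0.07]
101 24 [ 0.01 -0.62 -0.78] [499.25 261.01  45.66] [543.86 282.25  60.83]
```

Dragging it upright doesn't work because the foot is slick. I'll lay the gate down inside the tray instead: put the foot near the near wall and press down along an arc.

```bash
python3 -m inch '[[[-1,0,-0.5,0],[-1.8,0,-0.5,0],[-1.8,0,0,0],[-1.8,0,0.3,0]]]' 0.95 20;  python3 -m inch '[[[0.3,0,0.2,0],[0.6,0,0.4,0],[0.9,0,0.6,0],[1.2,0,0.9,0],[1.2,0,0.9,0]]]'; python3 -m inch '[[[0.3,0,0.2,0],[0.6,0,0.5,0],[0.8,0,0.7,0],[1.0,0,0.9,0],[1,0,0.9,0]]]'
```

```text
t: 11.65
ee_pos: [519.3, 275.7, 54.5]
orientation: [2.155, 2.286, 0.002]
wrist_force: [-1.9, 1.0, 14.7]
width: 11.2
grip_force: 37.6
t: 12.15
ee_pos: [518.2, 289.8, 45.6]
orientation: [-2.152, -2.288, -0.005]
wrist_force: [-1.5, 1.2, 7.3]
width: 11.2
grip_force: 36.5
t: 12.65
ee_pos: [517.7, 299.5, 36.5]
orientation: [-2.152, -2.288, -0.004]
wrist_force: [-1.2, 1.4, 6.1]
width: 11.5
grip_force: 35.9
```

```bash
python3 -m inch '[[[0.3,0,0.3,0],[0.6,0,0.6,0],[0.9,0,1,0],[1.2,0,1.5,0],[1.4,0,1.9,0],[1.4,0,1.9,0]]]'; python3 -m inch '[[[0.1,0,0.3,0],[0.2,0,0.6,0],[0.2,0,0.8,0],[0.2,0,0.8,0]]]';  python3 - <<'E'
from geo import *
s=robot.read_state(); print(s["ee_pos"],s["t"],s["wrist_torque"])
p,d=robot.capture("side"); cv2.imwrite("pics/side6.png",p[...,::-1])
a=cv2.resize(cv2.imread("pics/side6.png")[140:260,220:380],(800,600),interpolation=2); cv2.imwrite("pics/g.png",a)
E
```

```text
t: 13.25
ee_pos: [516.9, 312.9, 16.9]
orientation: [-2.152, -2.288, -0.003]
wrist_force: [-0.1, 1.0, 3.2]
width: 12.0
grip_force: 34.5
t: 13.65
ee_pos: [516.7, 314.4, 9.1]
orientation: [-2.153, -2.287, -0.002]
wrist_force: [0.1, 1.2, 3.1]
width: 11.4
grip_force: 34.7
[516.69 314.44   9.12] 13.65 [ 0.07 -0.09 -0.01]
```

View pics/g.png

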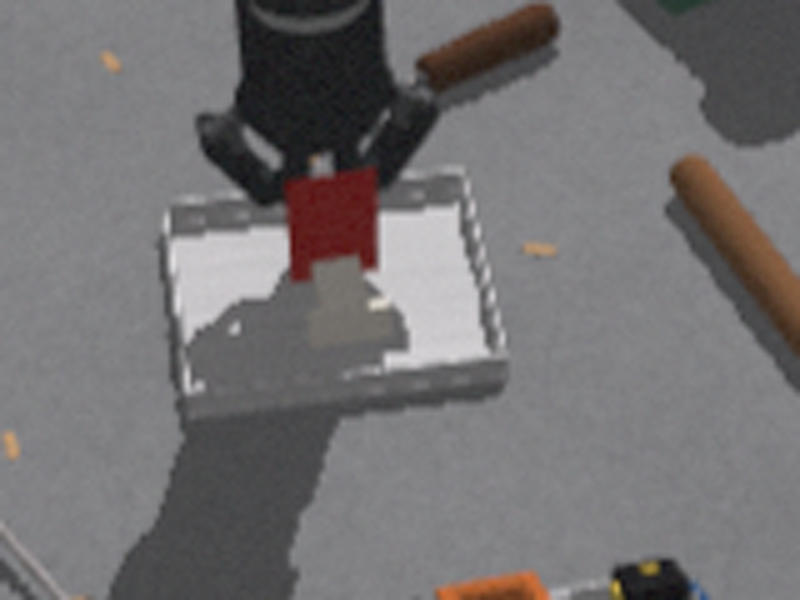

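```bash
python3 -m inch '[[[0,0,0,0],[0,0,0,0],[0,0,0,0],[0,0,0,0]]]' 0.6 20; python3 -m inch '[[[0.3,0,-1,0],[0.3,0,-2,0],[0.3,0,-5,0],[0.3,0,-9,0],[0.3,0,-13,0],[0.3,0,-16,0],[0.3,0,-16,0]]]' 0
python3 - <<'E'
from geo import *
s=robot.read_state(); print(s["ee_pos"],s["t"]); 
np.set_printoptions(precision=2)
move([470,-274,210],[np.cos(np.radians(-8.5)),np.sin(np.radians(-8.5)),0]); move([470,-274,210],[np.sin(np.radians(8.5)),np.cos(np.radians(8.5)),0])
p,d=robot.capture("side"); cv2.imwrite("pics/side7.png",p[...,::-1])
P=cloud("side",d); H,S,V=cv2.split(cv2.cvtColor(p,cv2.COLOR_RGB2HSV))
m=((H<8)|(H>172))&(S>150)&(V>60)&(d>0)&(abs(P[...,0]-517)<80)&(abs(P[...,1]-290)<110)
print(m.sum(),np.percentile(P[m],[1,99],axis=0))
p,d=robot.capture("top"); cv2.imwrite("pics/top7.png",p[...,::-1])
E
```

```text
t: 14.1
ee_pos: [516.4, 313.0, 8.6]
orientation: [2.154, 2.287, -0.001]
wrist_force: [-0.2, 0.2, 0.3]
width: 34.3
grip_force: 0.0
t: 14.8
ee_pos: [518.7, 318.8, 174.6]
orientation: [2.153, 2.286, 0.016]
wrist_force: [0.8, 1.0, 0.2]
width: 85.2
grip_force: 0.0
[518.73 318.84 174.64] 14.8
shift cm [-58.87  -8.37  -3.95] twist 0.2081577230261984 q7 -0.9551709105771079
shift cm [-58.87  -8.37  -3.95] twist -1.3626915476624732 q7 -0.9551709105771079
297 [[499.02 275.67  14.61]
 [542.3  288.49  87.31]]
```

Gate released; it lies fully inside the tray, with the flap at y 275–288. Now the cell.

```bash
python3 -m inch '[[[-5,-1,-3.9,-0.15],[-10,-2,-3.9,-0.3],[-15,-3,-3.9,-0.45],[-20,-3.5,-3.9,-0.6],[-25,-4,-3.9,-0.75],[-30,-4.5,-3.9,-0.9],[-35,-5,-3.9,-1.05],[-40,-6,-3.9,-1.2],[-45,-7,-3.9,-1.36],[-50,-8,-3.9,-1.36],[-55,-8.4,-3.9,-1.36],[-58.9,-8.4,-3.9,-1.36]]]' 0 20; python3 - <<'E'
from geo import *
s=robot.read_state(); print(s["ee_pos"],s["t"])
for n in ("side","top"):
    p,d=robot.capture(n); cv2.imwrite(f"pics/{n}8.png",p[...,::-1]); np.save(n+"8.npy",d)
c=np.array([np.sin(np.radians(8.5)),np.cos(np.radians(8.5)),0]); move([470.3,-274,130],c)
E
```

```text
t: 16.1
ee_pos: [465.6, -271.5, 206.7]
orientation: [-0.236, -3.13, -0.001]
wrist_force: [1.1, -0.1, 0.4]
width: 85.5
grip_force: 0.0
[ 465.6  -271.52  206.66] 16.1
shift cm [-0.5   0.55  7.53] twist -0.016329755576513172 q7 1.1299810852097771
```

```bash
python3 -m inch '[[[-0.3,0.3,3,-0.01],[-0.5,0.5,7,-0.01],[-0.5,0.5,11,-0.01],[-0.5,0.5,14,-0.01],[-0.5,0.5,15.1,-0.01],[-0.5,0.5,15.1,-0.01],[-0.5,0.5,15.1,-0.01]]]' 0 20; python3 -m inch '[[[0,0,0,0],[0,0,0,0],[0,0,0,0],[0,0,0,0],[0,0,0,0],[0,0,0,0]]]' 1 20
```

```text
t: 16.9
ee_pos: [474.0, -265.1, 57.7]
orientation: [0.22, 3.133, 0.0]
wrist_force: [0.2, 0.1, 1.0]
width: 85.2
grip_force: 0.0
t: 17.5
ee_pos: [473.6, -265.8, 57.4]
orientation: [0.221, 3.133, -0.002]
wrist_force: [-1.1, -1.7, 4.5]
width: 26.1
grip_force: 25.4
```

```bash
python3 -m inch '[[[0,0,-1,0],[0,0,-3,0],[0,0,-6,0],[0,0,-9,0],[0,0,-9,0.15],[0,0,-9,0.3],[0,0,-9,0.45],[0,0,-9,0.6],[0,0,-9,0.75],[0,0,-9,0.9],[0,0,-9,1.05],[0,0,-9,1.2]]]'; python3 -m inch '[[[0,0,0,0.17],[0,0,0,0.17],[0,0,0,0.17]]]';  python3 - <<'E'
from geo import *
s=robot.read_state(); print(s["ee_pos"],s["t"]); move([568,-165,145],ey,s)
Rt=R.from_rotvec(s["orientation"]).as_matrix(); print(Rt)
for n in ("side","top"):
    p,d=robot.capture(n); cv2.imwrite(f"pics/{n}9.png",p[...,::-1]); np.save(n+"9.npy",d)
c=proj("side",s["ee_pos"]); u,v=map(int,c); b=cv2.imread("pics/side9.png")[v-50:v+50,u-60:u+60]
cv2.imwrite("pics/i.png",cv2.resize(b,(720,600),interpolation=2))
# deck edge and nest: nest rim
p=cv2.imread("pics/top9.png")[...,::-1].copy()
for n in("top","side"):
    p=cv2.imread(f"pics/{n}9.png")[...,::-1].copy(); d=np.load(n+"9.npy"); P=cloud(n,d); H,S,V=cv2.split(cv2.cvtColor(p,cv2.COLOR_RGB2HSV))
    l=L(P); m=(H>5)&(H<17)&(S>150)&(d>0)&(abs(l[...,0])<40)&(abs(l[...,1])<50)&(l[...,2]>-5)&(l[...,2]<60)
    q=l[m]; print(n,len(q),np.percentile(q,[1,99],axis=0)); r=q[q[:,2]>33]; print(len(r),np.percentile(r,[2,98],axis=0),np.median(r[:,2]))
    m=(V<70)&(d>0)&(abs(l[...,0])<22)&(abs(l[...,1])<80)&(abs(l[...,1])>40)&(l[...,2]>33)&(l[...,2]<45); q=l[m]
    for sg in(-1,1):
        k=q[q[:,1]*sg>0]; print("pod",sg,len(k),np.percentile(k,[3,97],axis=0) if len(k)>3 else 0)
E
```

```text
t: 18.7
ee_pos: [473.2, -264.7, 147.2]
orientation: [-1.959, -2.456, -0.001]
wrist_force: [-0.1, -0.2, -1.0]
width: 25.7
grip_force: 24.8
t: 19.0
ee_pos: [473.3, -264.9, 147.1]
orientation: [-2.15, -2.291, -0.0]
wrist_force: [-0.8, -0.0, -0.2]
width: 25.4
grip_force: 24.7
[ 473.33 -264.91  147.09] 19.0
shift cm [ 9.37 10.08  0.21] twist 0.0022553349010621115 q7 -0.047967477490427395
[[-0.06  1.   -0.  ]
 [ 1.    0.06  0.  ]
 [ 0.   -0.   -1.  ]]
top 430 [[-24.45 -37.2    2.64]
 [ 22.14   6.96  44.39]]
206 [[-23.86 -36.88  33.38]
 [ 21.57   6.98  44.43]] 39.154601470217784
pod -1 132 [[-15.41 -72.53  33.7 ]
 [ 13.95 -46.3   43.09]]
pod 1 104 [[-13.67  44.15  34.08]
 [ 15.62  69.19  43.76]]
side 367 [[-23.6  -29.58   3.63]
 [ 25.7    8.57  40.59]]
128 [[-24.42 -28.16  33.09]
 [ 23.91   8.59  40.77]] 37.50337494726543
pod -1 0 0
pod 1 78 [[-13.64  45.3   33.29]
 [ 19.47  71.49  39.07]]
```

View pics/i.png

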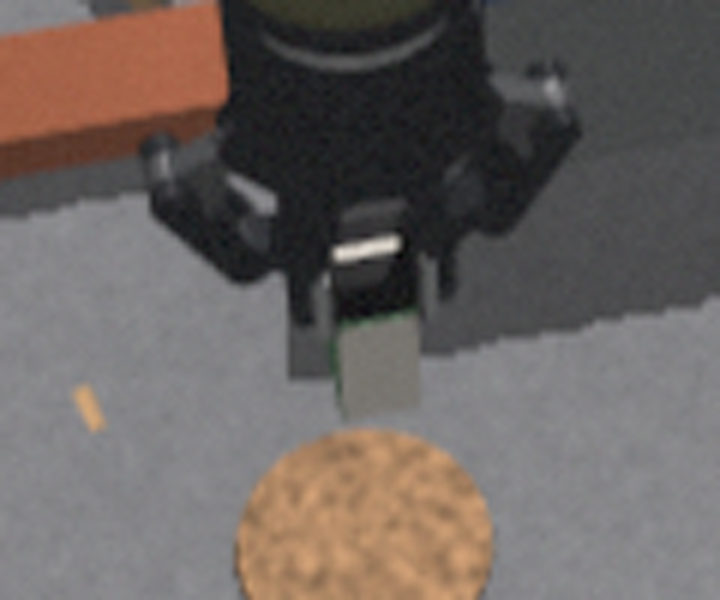

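The picture shows the cell held by its cap. The frosted face points at the camera and the clear faces lie along the closing axis. The nest sits at deck y ≈ -15. I'll tilt the cell in the grip by pushing its foot against the fixed checker's high side.

```bash
python3 -m inch '[[[3,3,0,0],[6,6,0,0],[9.4,9,0,0],[9.4,9,0,0],[9.4,9,1.2,0],[9.4,9,1.2,0],[9.4,9,1.2,0]]]'; python3 -m inch '[[[0.5,0,0,0],[1,0,0,0],[1.5,0,0,0],[2,0,0,0],[2.4,0,0,0],[2.4,0,0,0]]]'; python3 -m inch '[[[0.3,0,0,0],[0.6,0,0,0],[0.9,0,0,0],[0.9,0,0,0]]]'
```

```text
t: 19.8
ee_pos: [555.8, -167.9, 133.9]
orientation: [-2.155, -2.284, 0.004]
wrist_force: [-0.3, 0.6, -0.3]
width: 25.4
grip_force: 24.7
t: 20.4
ee_pos: [556.2, -141.0, 135.0]
orientation: [-2.152, -2.289, -0.001]
wrist_force: [-0.6, 0.5, -0.9]
width: 25.5
grip_force: 24.7
t: 20.8
ee_pos: [555.4, -135.2, 135.1]
orientation: [2.154, 2.284, -0.004]
wrist_force: [-1.2, -4.5, 0.6]
width: 25.3
grip_force: 24.7
```

```bash
python3 -m inch '[[[0.3,0,0,0],[0.6,0,0,0],[1,0,0,0],[1.5,0,0,0],[1.5,0,0,0]]]'; python3 -m inch '[[[0.3,0,0,0],[0.6,0,0,0],[1,0,0,0],[1.2,0,0,0],[1.2,0,0,0]]]'; cat > tilt.py <<'E'
from geo import *
s=robot.read_state(); print(s["ee_pos"],s["t"],s["wrist_force"])
p,d=robot.capture("side"); cv2.imwrite("pics/side_t%.2f.png"%s["t"],p[...,::-1]); P=cloud("side",d); H,S,V=cv2.split(cv2.cvtColor(p,cv2.COLOR_RGB2HSV))
e=P-s["ee_pos"]
m=(d>0)&(abs(e[...,0])<11)&(abs(e[...,1])<60)&(e[...,2]<4)&(e[...,2]>-50)&(V>90)&(S<60)
q=P[m]
# frosted face plane, RANSAC-ish
for _ in range(5):
    c=q.mean(0); nn=np.linalg.svd(q-c)[2][2]; r=abs((q-c)@nn); q=q[r<max(1.5,np.percentile(r,85))]
nn*=-np.sign(nn[1]); print(len(q),"face n",nn,"tilt",np.degrees(np.arctan2(nn[2],-nn[1])),q.min(0),q.max(0))
E
python3 tilt.py
```

```text
t: 21.3
ee_pos: [554.7, -119.7, 135.4]
orientation: [2.153, 2.285, -0.003]
wrist_force: [-0.0, -3.7, 3.6]
width: 25.5
grip_force: 26.1
t: 21.8
ee_pos: [553.9, -107.6, 134.8]
orientation: [2.154, 2.285, -0.002]
wrist_force: [0.4, -4.5, 0.6]
width: 25.6
grip_force: 25.7
[ 553.89 -107.56  134.76] 21.8 [ 0.42 -4.47  0.64]
96 face n [ 0.02 -0.88  0.47] tilt 28.213319183711295 [ 545.09 -154.3    98.03] [ 564.75 -130.82  138.47]
```

```bash
python3 -m inch '[[[0.2,0,0,0],[0.2,0,0,0],[-1,0,0,0],[-2.5,0,-1,0],[-2.5,0,-4,0],[-2.5,0,-6,0],[-2.5,0,-6,0],[-2.5,0,-6,0]]]'; python3 tilt.py; python3 - <<'E'
from geo import *
s=robot.read_state(); t=D(0,-15,38+12+71)-[0,0,18.7]; print(t); move(t,ey,s)
E
```

```text
t: 22.65
ee_pos: [555.4, -130.7, 194.7]
orientation: [-2.153, -2.287, -0.001]
wrist_force: [1.5, -0.0, -1.8]
width: 25.6
grip_force: 25.7
[ 555.37 -130.72  194.67] 22.65 [ 1.49 -0.03 -1.82]
120 face n [ 0.05 -0.86  0.5 ] tilt 30.274653311937755 [ 547.07 -178.89  158.63] [ 565.86 -154.93  198.3 ]
[552.83   6.97 161.09]
shift cm [13.76  0.64  3.3 ] twist -0.0006991300965648595 q7 -0.22707974109917642
```

```bash
python3 -m inch '[[[3,0,0,0],[7,0.3,0,0],[11,0.6,0,0],[13.7,0.6,0,0],[13.7,0.6,1.5,0],[13.7,0.6,3.3,0],[13.7,0.6,3.3,0],[13.7,0.6,3.3,0],[13.7,0.6,3.3,0]]]'; cat > over.py <<'E'
from geo import *
s=robot.read_state(); g=s["ee_pos"]+[0,0,18.7]; print(s["ee_pos"],s["t"],s["wrist_force"],"grasp deck",L(g))
for n in ("side","top"):
    p,d=robot.capture(n); cv2.imwrite(f"pics/{n}_o%.2f.png"%s["t"],p[...,::-1]); l=L(cloud(n,d)); H,S,V=cv2.split(cv2.cvtColor(p,cv2.COLOR_RGB2HSV))
    k=l-L(g)
    m=(d>0)&(abs(k[...,1])<12)&(k[...,0]>3)&(k[...,0]<25)&(k[...,2]<-18)&(k[...,2]>-70)&(V>80)&(S<60)
    q=l[m]; print(n,"face",len(q), np.median(q,0) if len(q) else 0,"z",np.percentile(q[:,2],[2,98]) if len(q) else 0,"y",np.percentile(q[:,1],[2,98]) if len(q) else 0, "slope",np.degrees(np.polyfit(q[:,2],q[:,0],1)[0]) if len(q)>9 else 0)
    m=(H>5)&(H<17)&(S>150)&(d>0)&(abs(l[...,0])<40)&(abs(l[...,1])<50)&(l[...,2]>-5)&(l[...,2]<60)
    q=l[m]; print(n,"nest",len(q),np.percentile(q,[2,98],axis=0).ravel())
a=proj("side",g)
u,v=map(int,a); cv2.imwrite("pics/o%.2f.png"%s["t"],cv2.resize(cv2.imread("pics/side_o%.2f.png"%s["t"])[v-40:v+80,u-80:u+80],(800,600),interpolation=2))
E
python3 over.py; ls pics/o*
```

```text
t: 23.6
ee_pos: [553.5, 6.0, 162.1]
orientation: [2.154, 2.287, 0.001]
wrist_force: [-0.0, 0.1, -0.8]
width: 25.4
grip_force: 25.6
[553.5    5.95 162.14] 23.6 [-0.02  0.13 -0.82] grasp deck [  1.44 -14.4  121.38]
side face 230 [ 16.01 -13.93  77.67] z [ 52.54 101.67] y [-24.51  -2.87] slope 0.4782856229136216
side nest 431 [-20.06 -35.42   4.57  25.06   7.67  39.73]
top face 0 0 z 0 y 0 slope 0
top nest 47 [-27.78 -37.44  16.25  -3.52 -22.4   45.23]
pics/o23.60.png
```

```bash
python3 -m inch '[[[0.22,0,0.12,0],[0.22,0,0.12,0],[-0.08,0,0.64,0],[-0.33,0,1.08,0],[-0.58,0,1.51,0],[-0.58,0,1.51,0],[-0.58,0,1.51,0]]]'; python3 -m inch '[[[-0.2,0,0.35,0],[-0.4,0,0.69,0],[-0.4,0,0.69,0]]]'; python3 over.py
```

```text
t: 24.4
ee_pos: [553.2, 0.7, 146.2]
orientation: [-2.152, -2.286, 0.0]
wrist_force: [-0.9, 2.2, -2.6]
width: 25.4
grip_force: 25.4
t: 24.7
ee_pos: [553.7, -3.8, 139.4]
orientation: [-2.153, -2.287, 0.0]
wrist_force: [0.5, 3.2, -3.7]
width: 25.6
grip_force: 25.3
[553.68  -3.77 139.39] 24.7 [ 0.5   3.19 -3.67] grasp deck [ -1.52 -14.81  96.82]
side face 171 [ 12.12 -14.64  58.95] z [39.74 77.27] y [-24.5   -3.66] slope 1.4211307699086608
side nest 372 [-15.27 -35.49   3.77  25.48   7.53  39.79]
top face 0 0 z 0 y 0 slope 0
top nest 45 [-18.79 -39.25  -1.32   9.83 -29.69  43.82]
```

```bash
cp "$(ls -t pics/o*.png|head -1)" pics/j.png
```

```text
(no output)
```

View pics/j.png

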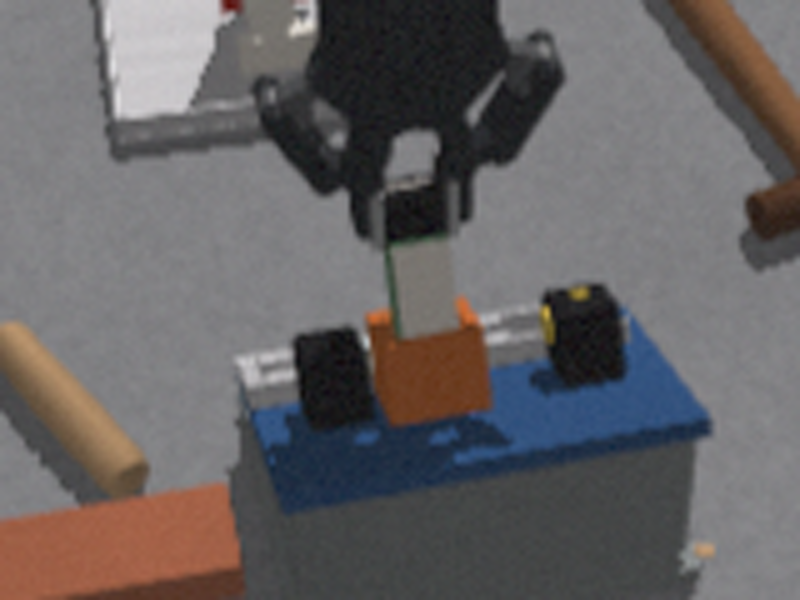

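The cell has entered the nest well (foot at about (430,330)) with low forces. I'll keep lowering it along the deck normal.

```bash
python3 -m inch '[[[0.05,0,0.03,0],[-0.2,0,0.46,0],[-0.45,0,0.89,0],[-0.7,0,1.33,0],[-0.7,0,1.33,0]]]'; python3 -m inch '[[[-0.1,0,0.17,0],[-0.15,0,0.26,0],[-0.15,0,0.26,0]]]';  python3 -m inch '[[[-0.1,0,0.17,0],[-0.1,0,0.17,0]]]'; python3 over.py
```

```text
t: 25.3
ee_pos: [553.8, -11.4, 125.8]
orientation: [-2.154, -2.286, 0.002]
wrist_force: [-0.4, 2.9, -3.6]
width: 25.5
grip_force: 25.3
t: 25.6
ee_pos: [554.2, -12.1, 124.3]
orientation: [2.154, 2.287, 0.0]
wrist_force: [-1.9, 4.0, 2.6]
width: 25.3
grip_force: 26.0
t: 25.8
ee_pos: [554.8, -11.5, 123.7]
orientation: [2.152, 2.288, 0.004]
wrist_force: [-3.5, 6.6, 11.2]
width: 25.7
grip_force: 27.3
[554.77 -11.51 123.69] 25.8 [-3.45  6.61 11.17] grasp deck [ -2.62 -14.2   79.34]
side face 102 [ 11.2  -14.06  50.25] z [39.14 61.03] y [-24.55  -3.02] slope 2.1543680957407325
side nest 370 [-16.   -35.36   4.54  25.     8.19  39.67]
top face 2 [ 11.54 -24.87  45.62] z [42.14 49.1 ] y [-25.59 -24.16] slope 0
top nest 51 [ -6.16 -37.69   1.78  20.33 -29.44  45.41]
```

```bash
python3 -m inch '[[[0,0,0,0],[0,0,0,0],[0,0,0,0],[0,0,0,0]]]' 0.5; python3 -m inch '[[[0.5,0,-0.87,0],[1.5,0,-2.6,0],[3,0,-5.2,0],[5,0,-8.6,0],[8,0,-12,0],[13,0,-14,0],[13,0,-14,0],[13,0,-14,0]]]'; python3 - <<'E'
from geo import *
s=robot.read_state(); print(s["ee_pos"],s["t"])
for n in ("side","top"):
    p,d=robot.capture(n); cv2.imwrite(f"pics/{n}_r.png",p[...,::-1]); l=L(cloud(n,d)); H,S,V=cv2.split(cv2.cvtColor(p,cv2.COLOR_RGB2HSV))
    m=(d>0)&(abs(l[...,1]+14)<9)&(abs(l[...,0])<9)&(l[...,2]>45)&(l[...,2]<140)
    q=l[m]; print(n,"top",len(q),np.median(q,0),np.percentile(q[:,2],[5,95]))
    m=(d>0)&(abs(l[...,1]+14)<20)&(abs(l[...,0])<20)&(l[...,2]>82)&(l[...,2]<140);q=l[m];print(np.percentile(q,[3,97],axis=0).ravel())
    m=(d>0)&(abs(l[...,0])<14)&(l[...,1]>45)&(l[...,1]<70)&(l[...,2]>30)&(l[...,2]<50); print("podtop",np.median(l[m],0))
u,v=map(int,proj("side",D(0,-14,50))); cv2.imwrite("pics/k.png",cv2.resize(cv2.imread("pics/side_r.png")[v-60:v+60,u-80:u+80],(800,600),interpolation=2))
E
```

```text
t: 26.3
ee_pos: [554.3, -14.2, 122.0]
orientation: [2.154, 2.286, -0.001]
wrist_force: [-0.9, 0.1, 0.2]
width: 42.8
grip_force: 0.0
t: 27.1
ee_pos: [546.4, 119.0, 263.6]
orientation: [2.148, 2.291, 0.004]
wrist_force: [0.2, 0.0, 0.3]
width: 42.5
grip_force: 0.0
[546.43 119.04 263.59] 27.1
side top 128 [  6.3  -13.32  72.74] [49.18 88.44]
[-15.91 -23.67  82.25   8.88  -0.36  89.02]
podtop [ 5.69 55.04 37.29]
  return _methods._mean(a, axis=axis, dtype=dtype,
  ret = um.true_divide(
Traceback (most recent call last):
IndexError: index -1 is out of bounds for axis 0 with size 0
```

```bash
python3 -m inch '[[[3,-3,0,0],[8,-8,0,0],[12,-12,0,0],[15,-15,0,0],[15,-15,0,0],[15,-15,0,0]]]'; python3 - <<'E'
from geo import *
s=robot.read_state(); print(s["ee_pos"],s["t"])
for n in ("side","top"):
    p,d=robot.capture(n); cv2.imwrite(f"pics/{n}_r.png",p[...,::-1]); l=L(cloud(n,d)); H,S,V=cv2.split(cv2.cvtColor(p,cv2.COLOR_RGB2HSV))
    m=(d>0)&(abs(l[...,1]+14)<20)&(abs(l[...,0])<22)&(l[...,2]>80)&(l[...,2]<140);q=l[m]
    print(n,len(q),"top median",np.median(q,0) if len(q) else 0, np.percentile(q,[3,97],axis=0).ravel() if len(q) else 0)
    m=(d>0)&(abs(l[...,0])<14)&(l[...,1]>45)&(l[...,1]<70)&(l[...,2]>34)&(l[...,2]<42); print("podtop",np.median(l[m],0))
    m=(d>0)&(abs(l[...,1]+14)<9)&(l[...,0]>5)&(l[...,0]<18)&(l[...,2]>42)&(l[...,2]<95)&(S<60)&(V>90); q=l[m]
    if len(q)>9: print("face z",np.percentile(q[:,2],[2,98]),"x slope deg",np.degrees(np.polyfit(q[:,2],q[:,0],1)[0]))
u,v=map(int,proj("side",D(0,-14,50))); cv2.imwrite("pics/k.png",cv2.resize(cv2.imread("pics/side_r.png")[v-60:v+60,u-80:u+80],(800,600),interpolation=2))
E
```

```text
t: 27.8
ee_pos: [385.6, 258.1, 262.0]
orientation: [-2.148, -2.291, 0.002]
wrist_force: [-0.2, 0.8, 0.1]
width: 42.9
grip_force: 0.0
[385.61 258.1  262.05] 27.8
side 78 top median [  3.39 -12.93  86.21] [-17.94 -24.23  80.31   9.43  -0.25  89.43]
podtop [ 2.24 56.95 37.68]
face z [43.14 66.16] x slope deg -1.0836300828588805
top 122 top median [ -3.68 -13.65  88.28] [-19.34 -25.71  82.06   7.88  -0.78  92.83]
podtop [-0.56 56.55 38.51]
face z [44.   66.26] x slope deg -5.308234453139417
```

View pics/k.png

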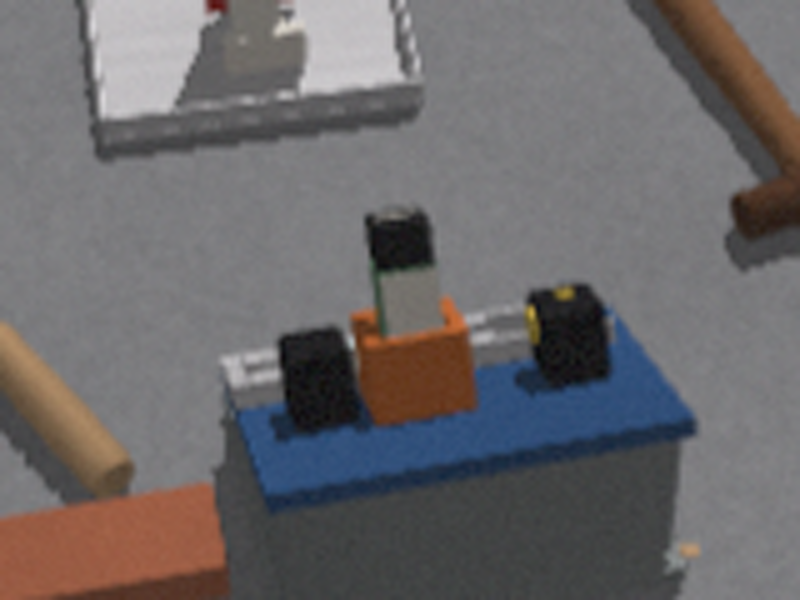

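The picture shows the cell upright to the deck in the nest, with its cap at (400,235) and its clear faces towards the lamp and sensor pods. Its top measures about 86 mm above the deck, which is the fully-home height. The gate is in the tray and the arm is clear.

```bash
python3 -c "
from plant import robot
print(robot.sign_off())"
```

```text
the job is handed in; nothing more can be done
None
```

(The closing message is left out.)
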